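# Comb the brass stand-offs into their tray

### The job

Two brass stand-off rods lie askew across the ridges of the grooved tray. Take the tined rake, set its tines in the tray at one end and comb across the grooves until both rods have dropped parallel into grooves, without the gripper or arm touching the rods; then stand the rake upright on its tines on the open bench beside the tray and let go.

Things in the scene. Friction and masses are not known exactly. Their poses are not given: they have to be found in the camera images.
- tray: Grey open tray fixed to the bench, 122 (x) x 272 (y) x 38 mm high; origin under its centre, z up. Walls 6 mm, floor 4 mm. 12 ridges run along x, 3 mm thick, tops 15 mm above the bench, at y = -110, -90 .. +110 mm; between them 13 grooves, 17 mm wide. The rods start within 85 mm of the origin in y, so 45 mm at each y end is free for the rake. Comb along y, ending about 105 mm from the origin.
- rake: Rake standing on its tines; origin between tine tips, z up. Two rows (y = +-11 mm) of round-ended 6 mm tines, 21 mm long, x = -45 to 45. Head 144 (x) x 32 (y), z 21 to 35; black grip 44 (x) x 24 (y), up to z 96. 0.3 kg. Its x along the tray's x, the head rides on the tray's long rims, tips 2 mm over the ridges: pushes rods on ridges, clears rods in grooves. Not the brush (same grip, 76 mm wooden head).
- rod_a: Smooth round brass rod, 10 mm thick, 90 mm long, 60 g. Origin at its centre, x along the rod. It starts on the ridges (centre 20 mm above the bench) at 30 to 41 degrees to the grooves; in a groove its centre is 9 mm above the bench.
- rod_b: The second rod, the same as rod_a, turned the other way.
There are look-alikes about, which are no part of the job. Leave any pink look-alike of the rod_a alone. What is shaped like the rake but purple is not meant.

How it is judged (in metres and radians):
On the way, in this order (a step that is already met when the one before it is completed fails the run):
1. the rake's tines are in the tray: tine tips below the rim, rake over the tray, held by the gripper (z of rake in the frame of tray between 0.008 and 0.03 m and x of rake in the frame of tray between -0.03 and 0.03 m and y of rake in the frame of tray between -0.13 and 0.13 m and contact force between the fingers and rake above 0.5 N), for 0.1 s.
2. both rods have dropped into grooves, parallel to them (z of each of rod_a, rod_b in the frame of tray below 0.013 m and angle between the x axis of each of rod_a, rod_b and the x axis of tray, either way round below 0.175 rad), for 0.2 s.
At the end, for the whole second after the job is handed in: Both rods lie at rest in grooves of the tray (centre less than 13 mm above the bench, within 10 degrees of the grooves, inside the walls); the rake stands at rest on its tines on the bench (tine tips within 10 mm of the bench top, upright within 10 degrees), released (all of step 2 and x of rod_a in the frame of tray between -0.055 and 0.055 m and y of rod_a in the frame of tray between -0.13 and 0.13 m and x of rod_b in the frame of tray between -0.055 and 0.055 m and y of rod_b in the frame of tray between -0.13 and 0.13 m and linear speed of each of rod_a, rod_b, rake below 0.03 m/s and height (world z) of rake between -0.01 and 0.01 m and angle between rake's own z axis and vertical below 0.175 rad); the robot touches nothing.
It fails at once if the gripper or arm touches a rod (contact force between any of the fingers, the arm and rod_a above 0.5 N or contact force between any of the fingers, the arm and rod_b above 0.5 N).
It also fails if it takes over 48 s, if anything falls off the work surface, if the arm or the gripper's body presses on something with over 40 N, if the wrist force passes 120 N, or if a joint passes its speed limit or range.

### The arm

A 6-joint arm with a two-finger parallel gripper is mounted at the origin on the work surface. World frame = base frame: x ahead of the robot, y to its left, z up, the work surface at z = 0. Lengths are in m, angles in degrees, forces in N, time in s.
With the tool pointing down it reaches from about 0.4 to 0.825 m from the base axis. Payload 7 kg.
Tool frame: the origin (TCP) lies midway between the tips of the shut fingers; the grasp point (between the pads) lies 19 mm behind it (ctrl.hold_point_z is the distance from the TCP to the grasp point, in m); z points along the fingers, y is the line along which they close (so a half turn about z gives the same grasp; the last joint's range is limited). The gripper opens to 88 mm and grips with 3 to 60 N. Pads are 19 mm wide; open, the fingers measure 130 mm over their backs; the gripper's body (78 mm by 193 mm) begins 47 mm behind the grasp point.
Start: joints at [87.611, 20.546, 0.682, 0, -70.136, -16.507], TCP at [0.219, 0.639, 0.227] pointing down, gripper open.
Joint ranges: [-176.03, 176.03], [-82.01, 121.73], [-58.28, 71.71], [-173.87, 95.51], [-174.79, -0.11], [-173.66, 173.66]. Speed limits (degrees/s): [136.94, 136.94, 172.46, 180, 180, 180].

### API

Orientations are given as [roll, pitch, yaw] about the fixed x, y, z axes, in that order (R = Rz(yaw) Ry(pitch) Rx(roll)).
In Python, from plant import ctrl gives the robot as it stands.
- The arm moves only by the tool apply_moves, never from a script. Its argument "deltas" is a list of rows, each an object with "fingers": the finger opening in mm, from 0 to 87.6; "delta_pos": the shift along the tool's x, y, z in mm, a list of three; "angular": the turn, a rotation vector about the tool's x, y, z in degrees, a list of three. A call has 1 to 10 rows; each row is the pose to reach, as a shift and turn from the pose commanded when the call began, along the tool's axes at that moment; what a row does not reach only later rows make up. A row lasts 1/10 s, in which the tool goes at most 50 mm and 8.59 degrees, less where a joint would pass 70% of its speed; a pose out of reach is approached as far as the arm can. A call with a gripper value outside its range is refused whole. The fingers move at their own pace and stop on an object; the grip force is fixed at half the most. Time passes only in rows, so rows that repeat a pose let the fingers close. It gives the time, the measured TCP pose, the force, the opening and the grip force at its end, in the units of the state.
- ctrl.get_obs(): the state, without advancing time (a new reading comes with each control period).
- ctrl.snapshot(name): name is "scene" or "side" or "wrist"; returns the picture (420x560x3 uint8, red, green, blue); there is no depth.
- ctrl.camera_params(name): a dict with "fx", "fy", "cx", "cy" (pixels), "dist_coeffs" ([k1, k2, p1, p2, k3] as OpenCV has them; the pictures are not rectified), "cam_to_world" (4x4, takes a point from camera to world coordinates); the wrist camera has in their place "mount" (4x4, takes a point from camera to tool coordinates, whose origin is the TCP and whose axes are the flange's). Camera axes: x right, y up, looking along -z (the intrinsics and any distortion apply to the point x, -y, -z); pixel columns grow to the right and rows downward; lengths in m; the calibration is good to about 2 mm. A picture is of the moment at which its call begins: read the wrist's pose just before it. camera_params takes no time and is no camera call.
- ctrl.close_job(): hands the job in; it is judged then, once.
The state is a dict: "clock": time; "joint_pos": joint angles; "qvel": joint speeds; "tau": joint torques, N m; "tool_pos": TCP position; "orientation": TCP orientation; "force": force on the tool from outside, world axes, zero at the start; "moment": the same for the moment, N m; "opening": finger opening in m; "gripper_force": force on a finger pad.
Only numpy, scipy, OpenCV 4.12 (cv2) and the standard library are available. Lean on these libraries where they do the work, as an engineer would, in place of code of your own. Each camera call takes 0.05 s, during which the arm holds its last target. There are 200 camera calls.

## Working session

There is one attempt and no reset: what is moved stays moved. The work goes in short steps, Python scripts to look and compute and a tool call to move; the robot and the scene stay as the last step left them, time stands still between calls to the robot, and variables do not carry over. Pictures are saved under pics/ and viewed, at most 10 in all, crops included, and the job is handed in when it is done.

Besides the shell and the picture viewer there is one more tool, called after "Emit:" as name(argument=value, ...), one argument or row to a line, values as JSON. apply_moves: Moves the arm, as the interface text tells. Its arguments: {"type":"object","properties":{"deltas":{"type":"array"}},"required":["deltas"]}

```bash
mkdir -p pics; ls; python3 - <<'E'
from plant import ctrl
import cv2, numpy as np
o=ctrl.get_obs(); print(o['clock'],o['tool_pos'],o['orientation'],ctrl.hold_point_z)
for n in("scene","side"):
    cv2.imwrite(f"pics/{n}0.png",ctrl.snapshot(n)[:,:,::-1]); p=ctrl.camera_params(n); print(n,p['fx'],p['dist_coeffs'],np.round(p['cam_to_world'],3).tolist())
print(np.round(ctrl.camera_params('wrist')['mount'],3).tolist())
E
```

```text
pics
0.0 [0.21849045 0.63819036 0.22564831] [ 1.79910148e+02 -8.53752420e-03 -1.89053361e+01] 0.0188
scene 424.532467143874 [-0.12240849  0.          0.          0.          0.        ] [[0.248, -0.561, 0.79, 1.274], [0.968, 0.123, -0.216, -0.212], [0.024, 0.818, 0.574, 0.627], [0.0, 0.0, 0.0, 1.0]]
side 393.3279734796145 [-0.10921854  0.          0.          0.          0.        ] [[0.868, 0.305, -0.392, 0.146], [-0.496, 0.496, -0.713, -0.511], [-0.023, 0.813, 0.582, 0.499], [0.0, 0.0, 0.0, 1.0]]
[[-0.002, 0.956, 0.294, 0.08], [1.0, 0.002, -0.0, 0.0], [-0.001, 0.294, -0.956, -0.158], [0.0, 0.0, 0.0, 1.0]]
```

View pics/scene0.png

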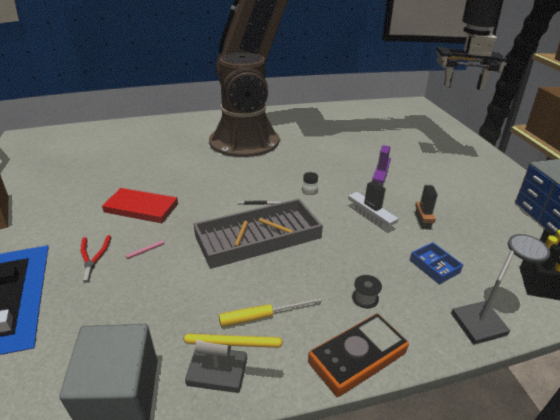

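View pics/side0.png

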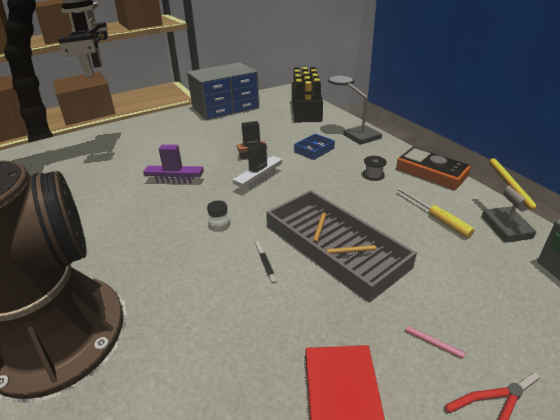

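The scene view shows the tray at about (258,232) with both rods, the white-headed rake with black grip at (373,203), the purple look-alike at (383,160) and the brush at (427,205). In the side view, the tray is at (338,240) and the rake at (258,165). I'll zoom in on both.

```bash
python3 - <<'E'
import cv2,numpy as np
a=cv2.imread('pics/scene0.png')[165:275,180:410]; b=cv2.imread('pics/side0.png')[130:300,225:425]
cv2.imwrite('pics/c1.png',cv2.resize(a,(690,330),interpolation=cv2.INTER_CUBIC)); cv2.imwrite('pics/c2.png',cv2.resize(b,(600,510),interpolation=cv2.INTER_CUBIC))
E
```

```text
(no output)
```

View pics/c1.png

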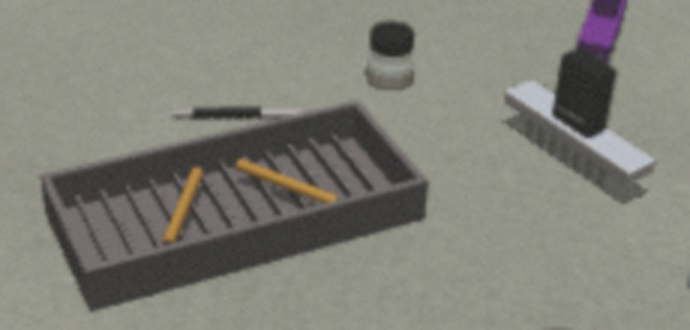

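View pics/c2.png

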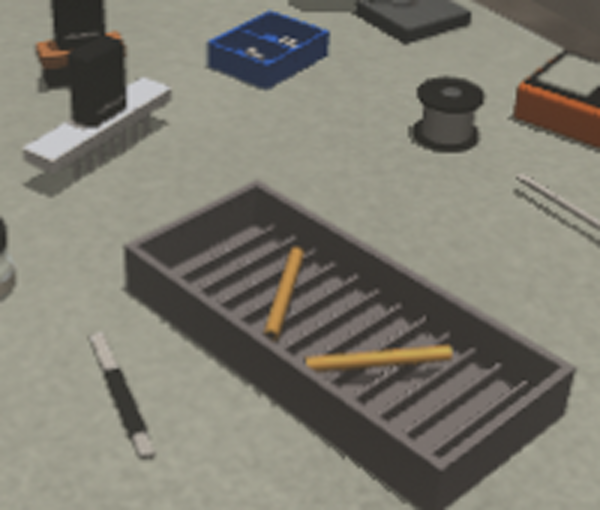

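Crop 1 (3x) shows the tray rim corners at (41,177), (357,103), (428,183) and (88,272). The rake head-top corners are at (506,92), (533,82), (654,159) and (629,176), and the rods run (198,170)-(169,240) and (240,161)-(334,199). In crop 2 the rim corners are (125,247), (257,183), (573,372) and (441,467).

```bash
cat > h.py <<'E'
from plant import ctrl
import cv2,numpy as np
def P(name):
    p=ctrl.camera_params(name); return p,np.array([[p['fx'],0,p['cx']],[0,p['fy'],p['cy']],[0,0,1]]),np.array(p['dist_coeffs'])
def ray(name,px,z,T=None):
    p,K,d=P(name); T=np.array(p['cam_to_world']) if T is None else T
    u=cv2.undistortPoints(np.array(px,float).reshape(-1,1,2),K,d)[:,0]
    D=np.c_[u[:,0],-u[:,1],-np.ones(len(u))]@T[:3,:3].T; o=T[:3,3]
    return o+D*((z-o[2])/D[:,2])[:,None]
E
python3 - <<'E'
from h import *
np.set_printoptions(precision=4,suppress=True)
def ang(a,b): return np.degrees(np.arctan2(*(b-a)[1::-1]))
def c1(l): return np.array(l)/3.+[180,165]-.33
def c2(l): return np.array(l)/3.+[225,130]-.33
for n,q,c,z in(("tray","scene",c1([(41,177),(357,103),(428,183),(88,272)]),.038),("tray","side",c2([(125,247),(257,183),(573,372),(441,467)]),.038),
 ("rake","scene",c1([(506,92),(533,82),(654,159),(629,176)]),.035),("rake","side",c2([(25,150),(145,80),(171,89),(50,162)]),.035),
 ("rods","scene",c1([(198,170),(169,240),(240,161),(334,199)]),.02),("rods","side",c2([(300,249),(272,333),(307,364),(452,352)]),.02)):
    w=ray(q,c,z)[:,:2]; print(n,q,w.tolist() if n=='rods' else w.mean(0),[round(ang(w[i],w[(i+1)%4]),1) for i in range(4)],[round(float(np.linalg.norm(w[(i+1)%4]-w[i])),3) for i in range(4)])
E
```

```text
tray scene [ 0.5137 -0.0598] [np.float64(99.9), np.float64(10.8), np.float64(-80.2), np.float64(-169.0)] [0.269, 0.12, 0.269, 0.119]
tray side [ 0.5099 -0.0581] [np.float64(9.5), np.float64(-80.2), np.float64(-171.3), np.float64(100.6)] [0.12, 0.27, 0.116, 0.269]
rake scene [0.4989 0.2331] [np.float64(108.7), np.float64(22.2), np.float64(-61.7), np.float64(-159.2)] [0.031, 0.138, 0.034, 0.143]
rake side [0.494  0.2332] [np.float64(21.0), np.float64(-67.5), np.float64(-159.0), np.float64(108.9)] [0.142, 0.028, 0.144, 0.028]
rods scene [[0.47132049774382634, -0.08072766980711801], [0.551772373393787, -0.11729375854817711], [0.4667178268325456, -0.04567115569955235], [0.5308988841758914, 0.014956670514453235]] [np.float64(-24.4), np.float64(139.9), np.float64(43.4), np.float64(-121.9)] [0.088, 0.111, 0.088, 0.113]
rods side [[0.5398647284282143, 0.02177611185501982], [0.4735629884175913, -0.04295825263473119], [0.4754722390266539, -0.07845373994877558], [0.5579288633854447, -0.11615156476580912]] [np.float64(-135.7), np.float64(-86.9), np.float64(-24.6), np.float64(97.5)] [0.093, 0.036, 0.091, 0.139]
```

```bash
cat >> h.py <<'E'
from scipy.spatial.transform import Rotation as Ro
def pose():
    o=ctrl.get_obs(); return np.array(o['tool_pos']),Ro.from_euler('xyz',o['orientation'],degrees=True),o
def to(xyz,yaw):
    t,R,o=pose(); d=R.inv().apply(np.array(xyz)-t)*1000
    r=(R.inv()*Ro.from_euler('xyz',[180,0,yaw],degrees=True)).as_rotvec(degrees=True)
    print('t',round(o['clock'],2),'delta',np.round(d,1).tolist(),'ang',np.round(r,2).tolist())
def wristT():
    t,R,o=pose(); T=np.eye(4); T[:3,:3]=R.as_matrix(); T[:3,3]=t
    return T@np.array(ctrl.camera_params('wrist')['mount'])
E
python3 - <<'E'
from h import *
to([.497,.2335,.2],21.3)
print(ray('scene',[(427,222),(383,178),(500,290)],0), ray('side',[(172,185)],0))
E
```

```text
t 0.1 delta [394.6, 292.6, 26.2] ang [0.09, 0.02, -40.2]
[[0.54741534 0.36896608 0.        ]
 [0.32359382 0.35225177 0.        ]
 [0.80231418 0.40221612 0.        ]] [[0.30554926 0.3336363  0.        ]]
```

Emit:
apply_moves(
  deltas=[
    {"fingers":87,"delta_pos":[395,293,26],"angular":[0,0,-40.2]},
    {"fingers":87,"delta_pos":[395,293,26],"angular":[0,0,-40.2]},
    {"fingers":87,"delta_pos":[395,293,26],"angular":[0,0,-40.2]},
    {"fingers":87,"delta_pos":[395,293,26],"angular":[0,0,-40.2]},
    {"fingers":87,"delta_pos":[395,293,26],"angular":[0,0,-40.2]},
    {"fingers":87,"delta_pos":[395,293,26],"angular":[0,0,-40.2]},
    {"fingers":87,"delta_pos":[395,293,26],"angular":[0,0,-40.2]},
    {"fingers":87,"delta_pos":[395,293,26],"angular":[0,0,-40.2]},
    {"fingers":87,"delta_pos":[395,293,26],"angular":[0,0,-40.2]},
    {"fingers":87,"delta_pos":[395,293,26],"angular":[0,0,-40.2]},
  ],
)

```text
clock: 1.1
tool_pos: [0.4981, 0.2312, 0.2003]
orientation: [180.0, 0.0, 21.3]
force: [0.7, 2.0, 0.1]
opening: 0.0868
gripper_force: 0.0
```

```bash
python3 - <<'E'
from h import *
to([.497,.2335,.2],21.3)
E
```

```text
t 1.1 delta [-0.2, -2.6, 0.3] ang [0.0, 0.02, -0.02]
```

```bash
python3 - <<'E'
from h import *
t,R,o=pose(); T=wristT(); np.save('T1.npy',T); print(t,T.round(4).tolist(),np.round(o['qvel'],2))
cv2.imwrite('pics/w1.png',ctrl.snapshot('wrist')[:,:,::-1]); print(pose()[0])
E
```

```text
[0.49811227 0.23115689 0.20033939] [[0.3612, 0.8911, 0.2748, 0.5724], [-0.9325, 0.3451, 0.1068, 0.2599], [0.0003, -0.2948, 0.9556, 0.3586], [0.0, 0.0, 0.0, 1.0]] [-45.61   6.69   5.13  -0.07   1.65  45.25]
[0.49993074 0.22738594 0.19976398]
```

View pics/w1.png

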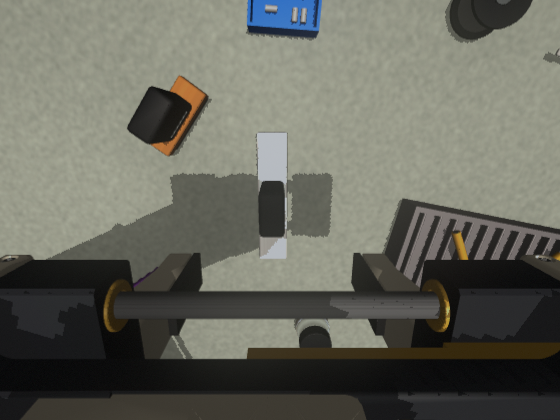

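The wrist view shows the rake head at columns 257-287, rows 132-258, nearly aligned with the tool. Its grip top is around (272,208), and the brush is at (170,115), clear of it. The arm was still moving.

Emit:
apply_moves(
  deltas=[
    {"fingers":87,"delta_pos":[0,0,0],"angular":[0,0,0]},
    {"fingers":87,"delta_pos":[0,0,0],"angular":[0,0,0]},
    {"fingers":87,"delta_pos":[0,0,0],"angular":[0,0,0]},
    {"fingers":87,"delta_pos":[0,0,0],"angular":[0,0,0]},
  ],
)

```text
clock: 1.55
tool_pos: [0.497, 0.2344, 0.2006]
orientation: [-180.0, -0.0, 21.4]
force: [-0.5, -0.5, 0.8]
opening: 0.0863
gripper_force: 0.0
```

```bash
python3 - <<'E'
from h import *
T=np.load('T1.npy')
w=ray('wrist',[(257,133),(287,132),(287,258),(260,258)],.035,T)[:,:2]
print(w,w.mean(0)); d=w[:2].mean(0)-w[2:].mean(0); print(np.linalg.norm(d),np.degrees(np.arctan2(d[1],d[0])))
for a,b in((0,3),(1,2)):
  d=w[a]-w[b];print(np.degrees(np.arctan2(d[1],d[0])))
im=ctrl.snapshot('wrist')[:,:,::-1]; T=wristT(); np.save('T2.npy',T); cv2.imwrite('pics/w2.png',im)
m=(im.min(2)>150).astype(np.uint8); 
n,l,s,c=cv2.connectedComponentsWithStats(m); 
for i in range(1,n):
  if s[i,4]>300: print(s[i],c[i])
print(pose()[0],pose()[2]['qvel'])
to([.497,.2335,.2],21.3)
E
```

```text
[[0.5559984  0.27491225]
 [0.56811478 0.24638866]
 [0.43611612 0.19367505]
 [0.42470477 0.22314715]] [0.49623352 0.23453078]
0.14163211969049497 21.64399112529835
21.517815108176684
21.769274832715126
[ 261  132   30   53 1426] [275.28330996 156.54207574]
[263 237  27  22 409] [278.4792176  249.46699267]
[0.496966   0.23440659 0.20061514] [-0.1387994   0.00606978  0.10139879  0.02456155  0.06469437 -0.01966247]
t 1.6 delta [-0.3, 0.9, 0.6] ang [-0.01, -0.0, 0.1]
```

Target is within 1 mm, so I'll go straight down and grip.

Emit:
apply_moves(
  deltas=[
    {"fingers":87,"delta_pos":[-1,0,40],"angular":[0,0,-0.2]},
    {"fingers":87,"delta_pos":[-1,0,80],"angular":[0,0,-0.2]},
    {"fingers":87,"delta_pos":[-1,0,115],"angular":[0,0,-0.2]},
    {"fingers":87,"delta_pos":[-1,0,137],"angular":[0,0,-0.2]},
    {"fingers":87,"delta_pos":[-1,0,147],"angular":[0,0,-0.2]},
    {"fingers":87,"delta_pos":[-1,0,147],"angular":[0,0,-0.2]},
    {"fingers":87,"delta_pos":[-1,0,147],"angular":[0,0,-0.2]},
    {"fingers":10,"delta_pos":[-1,0,147],"angular":[0,0,-0.2]},
    {"fingers":10,"delta_pos":[-1,0,147],"angular":[0,0,-0.2]},
    {"fingers":10,"delta_pos":[-1,0,147],"angular":[0,0,-0.2]},
  ],
)

```text
clock: 2.6
tool_pos: [0.4969, 0.2334, 0.0545]
orientation: [-180.0, -0.1, 21.5]
force: [-0.6, 0.7, -0.5]
opening: 0.0686
gripper_force: 0.0
```

Emit:
apply_moves(
  deltas=[
    {"fingers":10,"delta_pos":[0,0,0],"angular":[0,0,0]},
    {"fingers":10,"delta_pos":[0,0,0],"angular":[0,0,0]},
    {"fingers":10,"delta_pos":[0,0,0],"angular":[0,0,0]},
    {"fingers":10,"delta_pos":[0,0,0],"angular":[0,0,0]},
    {"fingers":10,"delta_pos":[0,0,0],"angular":[0,0,0]},
    {"fingers":10,"delta_pos":[0,0,0],"angular":[0,0,0]},
  ],
)

```text
clock: 3.2
tool_pos: [0.4965, 0.2332, 0.0535]
orientation: [-180.0, -0.0, 21.5]
force: [0.3, -0.3, -0.1]
opening: 0.0238
gripper_force: 30.0
```

Emit:
apply_moves(
  deltas=[
    {"fingers":10,"delta_pos":[0,0,-20],"angular":[0,0,0]},
    {"fingers":10,"delta_pos":[0,0,-50],"angular":[0,0,0]},
    {"fingers":10,"delta_pos":[0,0,-80],"angular":[0,0,0]},
    {"fingers":10,"delta_pos":[0,0,-80],"angular":[0,0,0]},
  ],
)

```text
clock: 3.6
tool_pos: [0.4983, 0.2345, 0.1373]
orientation: [-179.9, -0.3, 21.5]
force: [0.5, 1.2, -3.5]
opening: 0.0241
gripper_force: 30.0
```

```bash
python3 - <<'E'
from h import *
print(pose()[0]); to([.4934,.0474,.1335],9.9)
E
```

```text
[0.49831201 0.23449229 0.13727252]
t 3.6 delta [-73.3, 172.2, 3.0] ang [-0.13, -0.33, 11.64]
```

Emit:
apply_moves(
  deltas=[
    {"fingers":10,"delta_pos":[-12,30,0],"angular":[0,0,3]},
    {"fingers":10,"delta_pos":[-29,70,0],"angular":[0,0,6]},
    {"fingers":10,"delta_pos":[-46,110,0],"angular":[0,0,9]},
    {"fingers":10,"delta_pos":[-60,145,0],"angular":[0,0,11]},
    {"fingers":10,"delta_pos":[-68,163,0],"angular":[0,0,11.6]},
    {"fingers":10,"delta_pos":[-71,172,0],"angular":[0,0,11.6]},
    {"fingers":10,"delta_pos":[-71,172,0],"angular":[0,0,11.6]},
    {"fingers":10,"delta_pos":[-71,172,0],"angular":[0,0,11.6]},
    {"fingers":10,"delta_pos":[-71,172,0],"angular":[0,0,11.6]},
    {"fingers":10,"delta_pos":[-71,172,0],"angular":[0,0,11.6]},
  ],
)

```text
clock: 4.6
tool_pos: [0.4935, 0.0478, 0.1334]
orientation: [-180.0, 0.0, 10.0]
force: [-0.4, -0.9, -4.1]
opening: 0.0235
gripper_force: 30.0
```

```bash
python3 - <<'E'
from h import *
to([.4934,.0474,.071],9.9)
T=wristT(); np.save('T3.npy',T); cv2.imwrite('pics/w3.png',ctrl.snapshot('wrist')[:,:,::-1])
E
```

```text
t 4.6 delta [-0.2, 0.4, 62.4] ang [-0.0, 0.01, 0.07]
```

View pics/w3.png

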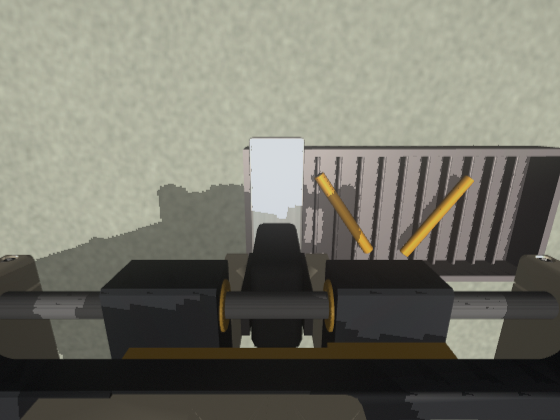

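The rake head is aligned with the tray. The tray's far rim edge is at row 147, its near rim at row ~279 and its +y end wall at column ~245. I'll check the lateral offset.

```bash
python3 - <<'E'
from h import *
T=np.load('T3.npy')
w=ray('wrist',[(310,147),(520,146.5),(460,279),(530,279),(245,160),(245,150)],.038,T)[:,:2]
a=np.radians(9.9);d=w-[.512,-.059]; print(np.c_[d@[np.cos(a),np.sin(a)],d@[-np.sin(a),np.cos(a)]].round(4))
E
```

```text
[[ 0.0611  0.0807]
 [ 0.0613 -0.0915]
 [-0.0601 -0.064 ]
 [-0.0602 -0.1297]
 [ 0.0505  0.1343]
 [ 0.0587  0.1341]]
```

Frame verified to about 2 mm. Lowering the tines.

Emit:
apply_moves(
  deltas=[
    {"fingers":10,"delta_pos":[0,1,20],"angular":[0,0,0]},
    {"fingers":10,"delta_pos":[0,1,40],"angular":[0,0,0]},
    {"fingers":10,"delta_pos":[0,1,54],"angular":[0,0,0]},
    {"fingers":10,"delta_pos":[0,1,60],"angular":[0,0,0]},
    {"fingers":10,"delta_pos":[0,1,62.3],"angular":[0,0,0]},
    {"fingers":10,"delta_pos":[0,1,62.3],"angular":[0,0,0]},
    {"fingers":10,"delta_pos":[0,1,62.3],"angular":[0,0,0]},
    {"fingers":10,"delta_pos":[0,1,62.3],"angular":[0,0,0]},
  ],
)

```text
clock: 5.45
tool_pos: [0.4941, 0.0463, 0.0719]
orientation: [-180.0, -0.1, 9.9]
force: [-0.3, -0.3, -2.6]
opening: 0.0239
gripper_force: 30.0
```

Emit:
apply_moves(
  deltas=[
    {"fingers":10,"delta_pos":[0,7,0],"angular":[0,0,0]},
    {"fingers":10,"delta_pos":[0,14,0],"angular":[0,0,0]},
    {"fingers":10,"delta_pos":[0,21,0],"angular":[0,0,0]},
    {"fingers":10,"delta_pos":[0,28,0],"angular":[0,0,0]},
    {"fingers":10,"delta_pos":[0,35,0],"angular":[0,0,0]},
    {"fingers":10,"delta_pos":[0,42,0],"angular":[0,0,0]},
    {"fingers":10,"delta_pos":[0,49,0],"angular":[0,0,0]},
    {"fingers":10,"delta_pos":[0,56,0],"angular":[0,0,0]},
    {"fingers":10,"delta_pos":[0,63,0],"angular":[0,0,0]},
    {"fingers":10,"delta_pos":[0,70,0],"angular":[0,0,0]},
  ],
)

```text
clock: 6.45
tool_pos: [0.5057, -0.0235, 0.0712]
orientation: [180.0, 0.0, 9.9]
force: [-0.2, -0.5, -3.3]
opening: 0.0238
gripper_force: 30.0
```

Emit:
apply_moves(
  deltas=[
    {"fingers":10,"delta_pos":[0,7,0],"angular":[0,0,0]},
    {"fingers":10,"delta_pos":[0,14,0],"angular":[0,0,0]},
    {"fingers":10,"delta_pos":[0,21,0],"angular":[0,0,0]},
    {"fingers":10,"delta_pos":[0,28,0],"angular":[0,0,0]},
    {"fingers":10,"delta_pos":[0,35,0],"angular":[0,0,0]},
    {"fingers":10,"delta_pos":[0,42,0],"angular":[0,0,0]},
    {"fingers":10,"delta_pos":[0,49,0],"angular":[0,0,0]},
    {"fingers":10,"delta_pos":[0,56,0],"angular":[0,0,0]},
    {"fingers":10,"delta_pos":[0,63,0],"angular":[0,0,0]},
    {"fingers":10,"delta_pos":[0,70,0],"angular":[0,0,0]},
  ],
)

```text
clock: 7.45
tool_pos: [0.5178, -0.0924, 0.0713]
orientation: [180.0, 0.0, 9.9]
force: [-0.4, -0.1, -3.6]
opening: 0.0239
gripper_force: 30.0
```

Emit:
apply_moves(
  deltas=[
    {"fingers":10,"delta_pos":[0,7,0],"angular":[0,0,0]},
    {"fingers":10,"delta_pos":[0,14,0],"angular":[0,0,0]},
    {"fingers":10,"delta_pos":[0,21,0],"angular":[0,0,0]},
    {"fingers":10,"delta_pos":[0,28,0],"angular":[0,0,0]},
    {"fingers":10,"delta_pos":[0,35,0],"angular":[0,0,0]},
    {"fingers":10,"delta_pos":[0,42,0],"angular":[0,0,0]},
    {"fingers":10,"delta_pos":[0,49,0],"angular":[0,0,0]},
    {"fingers":10,"delta_pos":[0,56,0],"angular":[0,0,0]},
    {"fingers":10,"delta_pos":[0,63,0],"angular":[0,0,0]},
    {"fingers":10,"delta_pos":[0,70,0],"angular":[0,0,0]},
  ],
)

```text
clock: 8.45
tool_pos: [0.5299, -0.1614, 0.0713]
orientation: [180.0, -0.0, 9.9]
force: [0.1, 0.0, -2.6]
opening: 0.0236
gripper_force: 30.0
```

```bash
python3 - <<'E'
from h import *
im=np.hstack([cv2.resize(ctrl.snapshot('scene')[180:280,180:350],None,fx=2.3,fy=2.3,interpolation=2),cv2.resize(ctrl.snapshot('side')[170:300,240:430],(400,230),interpolation=2)])
cv2.imwrite('pics/s4.png',im[:,:,::-1])
E
```

```text
(no output)
```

View pics/s4.png

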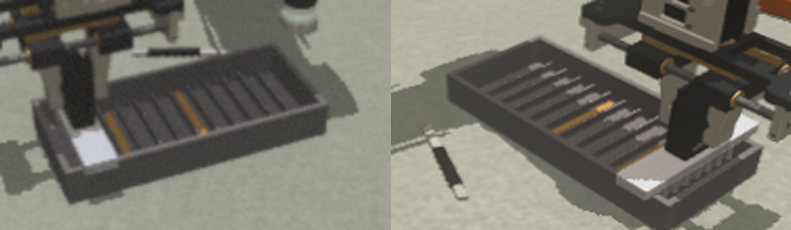

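Both rods look dropped into grooves, at (190,112) and (118,133) in the left half. I'll lift the rake and verify.

Emit:
apply_moves(
  deltas=[
    {"fingers":10,"delta_pos":[0,0,-10],"angular":[0,0,0]},
    {"fingers":10,"delta_pos":[0,0,-30],"angular":[0,0,0]},
    {"fingers":10,"delta_pos":[0,0,-55],"angular":[0,0,0]},
    {"fingers":10,"delta_pos":[0,0,-70],"angular":[0,0,0]},
    {"fingers":10,"delta_pos":[0,0,-75],"angular":[0,0,0]},
    {"fingers":10,"delta_pos":[0,0,-75],"angular":[0,0,0]},
  ],
)

```text
clock: 9.15
tool_pos: [0.5301, -0.1605, 0.1472]
orientation: [180.0, -0.1, 9.9]
force: [-0.0, 0.4, -4.3]
opening: 0.0238
gripper_force: 30.0
```

Emit:
apply_moves(
  deltas=[
    {"fingers":10,"delta_pos":[0,-30,0],"angular":[0,0,0]},
    {"fingers":10,"delta_pos":[0,-70,0],"angular":[0,0,0]},
    {"fingers":10,"delta_pos":[0,-110,0],"angular":[0,0,0]},
    {"fingers":10,"delta_pos":[0,-150,0],"angular":[0,0,0]},
    {"fingers":10,"delta_pos":[0,-190,0],"angular":[0,0,0]},
    {"fingers":10,"delta_pos":[0,-230,0],"angular":[0,0,0]},
    {"fingers":10,"delta_pos":[0,-250,0],"angular":[0,0,0]},
    {"fingers":10,"delta_pos":[0,-260,0],"angular":[0,0,0]},
    {"fingers":10,"delta_pos":[0,-260,0],"angular":[0,0,0]},
    {"fingers":10,"delta_pos":[0,-260,0],"angular":[0,0,0]},
  ],
)

```text
clock: 10.15
tool_pos: [0.4847, 0.0948, 0.1457]
orientation: [180.0, 0.1, 9.9]
force: [-0.7, 0.1, -3.3]
opening: 0.0237
gripper_force: 30.0
```

```bash
python3 - <<'E'
from h import *
a=ctrl.snapshot('scene')[180:280,180:350];b=ctrl.snapshot('side')[170:300,240:430]
im=np.hstack([cv2.resize(a,(391,230),interpolation=2),cv2.resize(b,(400,230),interpolation=2)])
cv2.imwrite('pics/s5.png',im[:,:,::-1])
to([.497,.2335,.1465],21.5)
E
```

```text
t 10.25 delta [35.7, -135.0, -0.7] ang [0.01, 0.05, -11.65]
```

View pics/s5.png

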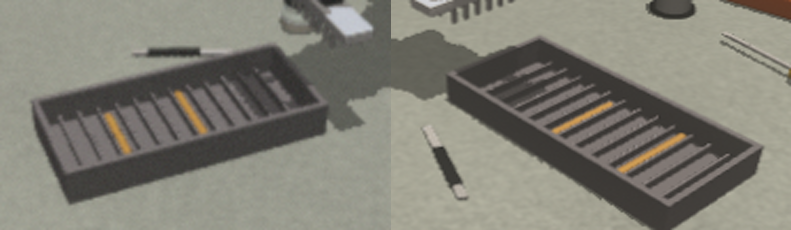

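Both rods lie parallel in grooves, at (118,133) and (190,112). Now I'll place the rake back on its clear spot.

Emit:
apply_moves(
  deltas=[
    {"fingers":10,"delta_pos":[8,-30,0],"angular":[0,0,-3]},
    {"fingers":10,"delta_pos":[18,-70,0],"angular":[0,0,-7]},
    {"fingers":10,"delta_pos":[29,-110,0],"angular":[0,0,-10]},
    {"fingers":10,"delta_pos":[34,-129,0],"angular":[0,0,-11.6]},
    {"fingers":10,"delta_pos":[36,-135,0],"angular":[0,0,-11.6]},
    {"fingers":10,"delta_pos":[36,-135,0],"angular":[0,0,-11.6]},
    {"fingers":10,"delta_pos":[36,-135,30],"angular":[0,0,-11.6]},
    {"fingers":10,"delta_pos":[36,-135,60],"angular":[0,0,-11.6]},
    {"fingers":10,"delta_pos":[36,-135,75],"angular":[0,0,-11.6]},
    {"fingers":10,"delta_pos":[36,-135,80],"angular":[0,0,-11.6]},
  ],
)

```text
clock: 11.25
tool_pos: [0.4962, 0.2319, 0.0645]
orientation: [179.9, 0.2, 21.4]
force: [0.2, -0.6, -3.7]
opening: 0.0241
gripper_force: 30.0
```

Emit:
apply_moves(
  deltas=[
    {"fingers":10,"delta_pos":[0,0,0],"angular":[0,0,0]},
    {"fingers":10,"delta_pos":[0,0,0],"angular":[0,0,0]},
    {"fingers":10,"delta_pos":[0,0,0],"angular":[0,0,0]},
  ],
)

```text
clock: 11.55
tool_pos: [0.498, 0.2348, 0.0675]
orientation: [-180.0, -0.1, 21.5]
force: [0.8, -1.0, -3.9]
opening: 0.0241
gripper_force: 30.0
```

Emit:
apply_moves(
  deltas=[
    {"fingers":10,"delta_pos":[0,0,4],"angular":[0,0,0]},
    {"fingers":10,"delta_pos":[0,0,8],"angular":[0,0,0]},
    {"fingers":10,"delta_pos":[0,0,11],"angular":[0,0,0]},
    {"fingers":10,"delta_pos":[0,0,13],"angular":[0,0,0]},
    {"fingers":10,"delta_pos":[0,0,13],"angular":[0,0,0]},
    {"fingers":10,"delta_pos":[0,0,13],"angular":[0,0,0]},
    {"fingers":10,"delta_pos":[0,0,13],"angular":[0,0,0]},
  ],
)

```text
clock: 12.25
tool_pos: [0.4972, 0.2344, 0.0535]
orientation: [180.0, 0.0, 21.5]
force: [-2.7, -0.4, 3.5]
opening: 0.0238
gripper_force: 30.0
```

The rake is on the bench, so I'll release and withdraw.

Emit:
apply_moves(
  deltas=[
    {"fingers":80,"delta_pos":[0,0,0],"angular":[0,0,0]},
    {"fingers":80,"delta_pos":[0,0,0],"angular":[0,0,0]},
    {"fingers":80,"delta_pos":[0,0,0],"angular":[0,0,0]},
    {"fingers":80,"delta_pos":[0,0,0],"angular":[0,0,0]},
    {"fingers":80,"delta_pos":[0,0,0],"angular":[0,0,0]},
    {"fingers":80,"delta_pos":[0,0,0],"angular":[0,0,0]},
    {"fingers":80,"delta_pos":[0,0,0],"angular":[0,0,0]},
    {"fingers":80,"delta_pos":[0,0,0],"angular":[0,0,0]},
  ],
)

```text
clock: 13.05
tool_pos: [0.4973, 0.2345, 0.0533]
orientation: [-180.0, -0.0, 21.5]
force: [-0.4, 0.1, -0.3]
opening: 0.0783
gripper_force: 0.0
```

Emit:
apply_moves(
  deltas=[
    {"fingers":80,"delta_pos":[0,0,-20],"angular":[0,0,0]},
    {"fingers":80,"delta_pos":[0,0,-50],"angular":[0,0,0]},
    {"fingers":80,"delta_pos":[0,0,-85],"angular":[0,0,0]},
    {"fingers":80,"delta_pos":[0,0,-120],"angular":[0,0,0]},
    {"fingers":80,"delta_pos":[0,0,-135],"angular":[0,0,0]},
    {"fingers":80,"delta_pos":[0,0,-140],"angular":[0,0,0]},
    {"fingers":80,"delta_pos":[0,0,-140],"angular":[0,0,0]},
    {"fingers":80,"delta_pos":[0,0,-140],"angular":[0,0,0]},
    {"fingers":80,"delta_pos":[0,0,-140],"angular":[0,0,0]},
  ],
)

```text
clock: 13.95
tool_pos: [0.4967, 0.234, 0.1918]
orientation: [180.0, 0.1, 21.5]
force: [-0.3, 0.6, 0.0]
opening: 0.0801
gripper_force: 0.0
```

```bash
python3 - <<'E'
from h import *
cv2.imwrite('pics/s6.png',cv2.resize(ctrl.snapshot('side')[100:320,150:450],(600,440))[:,:,::-1])
E
```

```text
(no output)
```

View pics/s6.png

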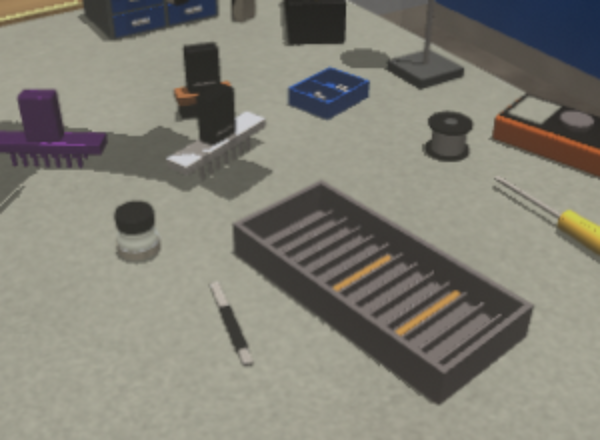

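The rake stands upright at (215,140), released, and both rods are in grooves at (362,272) and (428,313).

```bash
python3 -c "
from plant import ctrl
print(ctrl.close_job())"
```

```text
the job is handed in; nothing more can be done
None
```

I handed the job in at about 14 s: the last picture shows both rods parallel in grooves and the rake upright on its tines, released, back where it first stood on the bench; no verdict came back.

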